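Shut and lock the narcotics safe

ROBOT

A 6-joint arm with a two-finger parallel gripper is mounted at the origin on the work surface. World frame = base frame: x ahead of the robot, y to its left, z up, the work surface at z = 0. Lengths are in mm, angles in rad, forces in N, time in s.
With the tool pointing down it reaches from about 275 to 850 mm from the base axis. Payload 5.2 kg.
Tool frame: the origin (TCP) lies between the finger pads; the fingertips stand 22 mm ahead of it and the grasp point (between the pads) lies 3 mm ahead of it; z points along the fingers, y is the line along which they close (so a half turn about z gives the same grasp; the last joint's range is limited). The gripper opens to 85 mm and grips with 20 to 120 N. Pads are 22 mm wide; open, the fingers measure 114 mm over their backs; the gripper's body (76 mm by 85 mm) begins 54 mm behind the grasp point. The pads swing forward as they close: fully open they stand 13 mm farther back than shut.
Start: joints at [-1.515, 0.259, 1.535, -0, 1.348, -0.203], TCP at [140.777, -531.683, 253.31] pointing down, gripper open.
Joint ranges: [-3.14, 3.14], [-0.91, 2.08], [0.19, 2.58], [-1.22, 4.36], [0.22, 2.71], [-3.12, 3.12]. Speed limits (rad/s): [2.57, 2.57, 3.14, 3.14, 3.14, 3.14].

INTERFACE

Orientations are given as a rotation vector (axis times angle).
In Python, from station import arm gives the robot as it stands. Calls block until the motion is done:
- arm.move_ptp(position, orientation): joint-space move of the TCP to a pose.
- arm.move_l(position, rate=150, rot=None): straight line of the TCP; rot=None keeps the orientation; rate is the mean speed in mm/s.
- arm.goto_joints(angles): joint-space move.
- arm.grip(opening): finger opening in mm; the grip force is fixed at half the most; returns when the fingers have stopped.
- arm.wait(seconds).
- arm.inverse_kinematics(position, orientation): joint angles nearest the present ones, or None.
- arm.state(): the state.
- arm.get_image(name): name is "side" or "top" or "wrist"; returns the picture (384x512x3 uint8, red, green, blue); there is no depth.
- arm.camera_model(name): a dict with "fov_y" (degrees; the focal length in pixels is half the picture's height over the tangent of half this angle, whatever the lens; pixels are square), "cx", "cy" (the principal point, pixels), "R" (3x3) and "t" (3): a world point X has camera coordinates R X + t; the wrist camera has in their place "T_tool_cam" (4x4, takes a point from camera to tool coordinates, whose origin is the TCP and whose axes are the flange's). Camera axes: x right, y down, z forward; pixel columns grow to the right and rows downward; lengths in mm; the calibration is good to about 2 mm. A picture is of the moment at which its call begins: read the wrist's pose just before it. camera_model takes no time and is no camera call.
A pose or a line that the arm cannot do raises arm.MotionError and nothing moves.
- arm.sign_off(): hands the job in; it is judged then, once.
Trained networks look in the newest picture that a camera, given by its name, has taken for a name from the list of things; names that differ only in an ending like _2 or _b are one class to them, and where a whole thing is asked for, a point or a joint stands for the part that bears it (a point fixed in the world has none). Each returns a list of dicts, best first, with "confidence" (0 to 1); they miss things now and then, are a little off and sometimes report something else, mostly with a low value. They report only what shows in the picture. A call takes as long as a camera call.
- arm.look_for(camera, query): "xyz" ([x, y, z] in mm, in the coordinates of the camera as it stood for that picture, good to about 4 mm: the middle of the surface that is visible of it).
- arm.spot_point(camera, query): "xyz" ([x, y, z] in mm, in the coordinates of the camera as it stood for that picture, good to about 4 mm: a listed point, or the origin of a listed thing).
The state is a dict: "clock": time; "joint_pos": joint angles; "joint_vel": joint speeds; "joint_torque": joint torques, N m; "tool_pos": TCP position; "eef_rot": TCP orientation; "contact_force": force on the tool from outside, world axes, zero at the start; "ft_torque": the same for the moment, N m; "grip_width": finger opening in mm; "grip_force": force on a finger pad.
Only numpy, scipy, OpenCV 4.12 (cv2) and the standard library are available. Lean on these libraries where they do the work, as an engineer would, in place of code of your own. Each camera call takes 0.05 s, during which the arm holds its last target. There are 200 camera calls.

TASK

With fingertips only, push the safe's glass sliding door fully shut; then press a fingertip on the knurled lock wheel on the safe's roof and rub it round gently by friction, one click, so that the green stripe comes to rest at the top between the white marks and the door is still shut. Do not pinch or pick up anything, leave the dish, key, vials, crusher, jar and spatula where they are, and finish clear of everything.

Things in the scene. Friction and masses are not known exactly. Their poses are not given: they have to be found in the camera images.
- safe: Grey steel safe fixed on the counter, 200 deep (x), 400 wide (y), 180 high, origin at the centre of its underside. x points away from the robot, y to the left seen from the robot, z up. Front face at x = -100; aluminium tracks stand out to x = -119. On the roof: the lock housing (54 by 104, 24 high) and one vial only.
- door (a joint): Sliding glass door in the front track, in m: 0 = fully shut against the right-hand stop; grows as it opens along the safe's +y, at most 0.15. To shut it, push along the safe's -y. About 1.2 N of friction; it stays where it is left.
- pull_end (a point): On the door: middle of the top left edge (+y end) of its blue pull, a solid block standing out of the glass towards the robot: 40 out along the safe's x (20 either side of this point, back to the glass), 96 long along y (from this point towards -y), 40 high (this point down), too wide to pinch. The point is 165 above the counter. Push the +y end face towards -y to shut the door; above it is free.
- wheel (a joint): Knurled lock wheel, rad. Turns about the safe's x; growing values carry its top towards the safe's -y (right, as the door shuts). Detents: 0 = red stripe across the rim on top (unlocked, starts here), 0.6 = green on top (locked), 1.2 = blue on top; stops at -0.12, 1.32. Past half-way it snaps on into the next detent. Takes about 1.5 N of drag along the rim. If turned too far it can be rubbed back.
- wheel_crown (a point): Fixed on the safe: top point of the lock wheel's rim, mid-width, 212 above the counter. Steel wheel 80 in diameter, 34 wide along the safe's x, rising 8 above the steel cheeks beside it (from 18 either side of the middle along x): it can be stroked from above along the safe's y, not gripped. One click is 24 of travel along the rim.
- dish: White enamel counting dish, 150 across, 28 high, on the counter; leave it alone. Origin: centre of its underside.
- key: Brass key, 80 long, 6 thick, lying on the counter; leave it alone. Origin: on its underside near mid-length.
- vial_counter: Brown glass vial, 28 in diameter, 58 high, standing on the counter; leave it alone. Origin: centre of its underside.
- vial_roof: Brown glass vial like the other, standing on the safe's roof 200 or more to the right of the lock wheel; leave it alone. Origin: centre of its underside.
- crusher: Blue plastic pill crusher, 60 in diameter, 72 high, standing on the counter; leave it alone. Origin: centre of its underside.
- tablets: White tablet jar with a blue cap, 60 in diameter, 100 high, on the counter left of the safe; leave it alone. Origin: centre of its underside.
- spatula: Counting spatula, 180 long, lying on the counter right of the safe; leave it alone. Origin: on its underside near mid-length.

How it is judged:
By the outcome, as a careful person would: the job done as asked, in the order asked, and still so for the second after the job is handed in, with the robot touching nothing.
It also fails if it takes over 48 s, if anything falls off the work surface, if the arm or the gripper's body presses on something with over 40 N, if the wrist force passes 120 N, or if a joint passes its speed limit or range.

## Working session

There is one attempt and no reset: what is moved stays moved. The work goes in short steps, each a Python script; the robot and the scene stay as the last script left them, time stands still between calls to the robot, and variables do not carry over. Pictures are saved under pics/ and viewed, at most 10 in all, crops included, and the job is handed in when it is done.

```bash
mkdir -p pics; cat > h.py <<'E'
from station import arm
import numpy as np, cv2
from scipy.spatial.transform import Rotation as Ro
def cam2w(c,p,st=None):
    m=arm.camera_model(c); p=np.array(p)
    if c=="wrist":
        q=np.array(m["T_tool_cam"])@np.r_[p,1]
        return Ro.from_rotvec(st["eef_rot"]).apply(q[:3])+st["tool_pos"]
    return np.array(m["R"]).T@(p-np.array(m["t"]))
def save(n,im): cv2.imwrite("pics/"+n+".png",im[:,:,::-1])
E
python3 - <<'E'
from h import *
ims=[]
for c in("side","top"):
    im=arm.get_image(c); save(c+"0",im); ims.append(im)
    for q in["pull_end","wheel_crown","safe","dish","key","vial_counter","vial_roof","crusher","tablets","spatula"]:
        r=arm.spot_point(c,q)
        print(c,q,[(np.round(cam2w(c,d["xyz"])).tolist(),round(d["confidence"],2)) for d in r[:2]])
s=arm.state();print(s["clock"],s["eef_rot"],s["tool_pos"],s["grip_width"])
E
```

```text
side pull_end [([517.0, 29.0, 167.0], 0.61), ([638.0, 133.0, 219.0], 0.37)]
side wheel_crown []
side safe [([649.0, 31.0, 0.0], 0.81), ([641.0, 133.0, 217.0], 0.24)]
side dish [([374.0, 302.0, 2.0], 0.61)]
side key [([421.0, 57.0, 2.0], 0.56)]
side vial_counter [([419.0, -99.0, -2.0], 0.55)]
side vial_roof [([685.0, -75.0, 176.0], 0.58)]
side crusher [([383.0, -256.0, 3.0], 0.61)]
side tablets [([687.0, -74.0, 181.0], 0.57), ([553.0, 405.0, 2.0], 0.56)]
side spatula []
top pull_end [([513.0, 28.0, 167.0], 0.81)]
top wheel_crown [([630.0, 130.0, 211.0], 0.76)]
top safe []
top dish [([374.0, 294.0, 2.0], 0.72)]
top key [([425.0, 53.0, 0.0], 0.68), ([514.0, 30.0, 167.0], 0.41)]
top vial_counter [([421.0, -103.0, -4.0], 0.56), ([382.0, -252.0, -0.0], 0.51)]
top vial_roof [([688.0, -78.0, 178.0], 0.49), ([470.0, -424.0, 4.0], 0.21)]
top crusher [([383.0, -254.0, 3.0], 0.62), ([632.0, 131.0, 210.0], 0.34)]
top tablets [([549.0, 402.0, 1.0], 0.85), ([425.0, 56.0, -0.0], 0.34)]
top spatula [([471.0, -421.0, -2.0], 0.95)]
1.1 [-3.11528154e+00 -4.05420776e-01  4.60160404e-05] [ 140.77971173 -531.69386416  253.29414137] 85.66146594315191
```

View pics/side0.png

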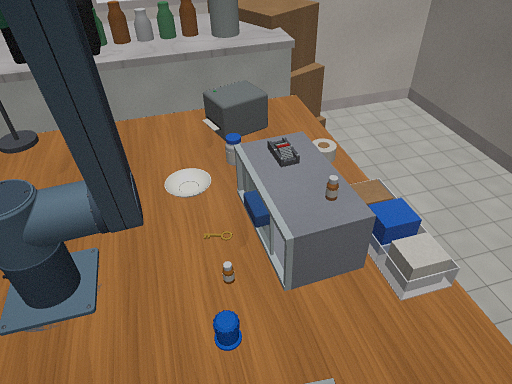

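View pics/top0.png

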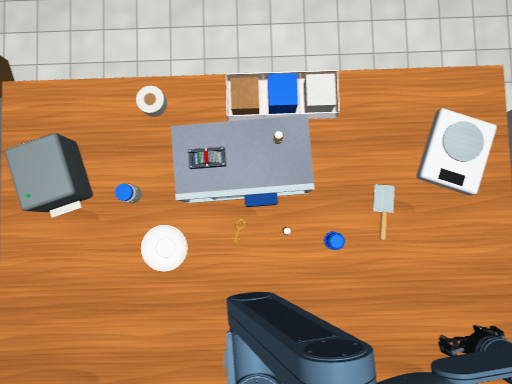

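```bash
cat >> h.py <<'E'
YAW=0.065
def rot(yaw=YAW,half=False): return (Ro.from_euler('z',yaw+(np.pi if half else 0))*Ro.from_euler('x',np.pi)).as_rotvec()
E
python3 - <<'E'
from h import *
print(np.round(arm.camera_model("wrist")["T_tool_cam"],2).tolist())
for hf in(0,1): print(hf,arm.inverse_kinematics([540,80,420],rot(half=hf)))
hf=0 if arm.inverse_kinematics([540,80,420],rot(half=0)) is not None else 1
arm.move_ptp([540,80,420],rot(half=hf)); 
for k,p in enumerate([[540,80,420],[580,110,400]]):
    if k: arm.move_l(p)
    st=arm.state(); im=arm.get_image("wrist"); save(f"w{k}",im)
    for q in["pull_end","wheel_crown","safe"]:
        r=arm.spot_point("wrist",q)
        print(k,q,[(np.round(cam2w("wrist",d["xyz"],st),1).tolist(),round(d["confidence"],2)) for d in r[:2]])
print(st["clock"],st["tool_pos"],st["joint_pos"],st["contact_force"])
E
```

```text
[[-0.0, -0.96, -0.26, 66.29], [1.0, -0.0, 0.0, 0.85], [-0.0, -0.26, 0.96, -119.86], [0.0, 0.0, 0.0, 1.0]]
0 [-5.73116454e-02  1.96709926e-01  1.21877539e+00 -8.88178420e-16
  1.72610734e+00  1.44848468e+00]
1 [-0.05731165  0.19670993  1.21877539  0.          1.72610734 -1.69310797]
0 pull_end [([512.2, 23.9, 162.5], 0.69)]
0 wheel_crown [([640.5, 130.4, 214.6], 0.69), ([513.0, 22.5, 162.0], 0.48)]
0 safe []
1 pull_end [([512.8, 28.2, 166.8], 0.64)]
1 wheel_crown [([637.7, 128.9, 214.1], 0.78)]
1 safe []
4.4583 [579.87223661 109.98244671 399.5879623 ] [-1.19155819e-03  2.84647985e-01  1.15226004e+00 -3.84851392e-04
  1.70605002e+00  1.50399121e+00] [ 0.32732329 -0.26845647  0.2628997 ]
```

View pics/w0.png

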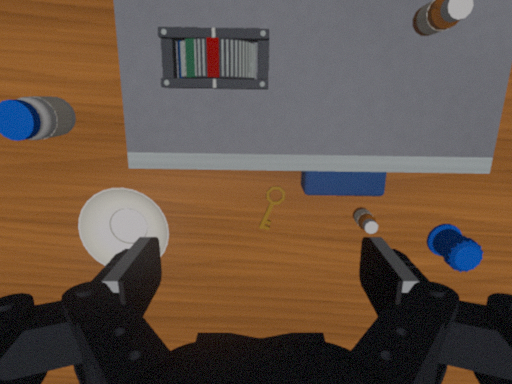

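```bash
sed -i 's/YAW=0.065/YAW=0.052/' h.py; cat >> h.py <<'E'
ys=np.array([-np.sin(YAW),np.cos(YAW),0]); xs=np.array([np.cos(YAW),np.sin(YAW),0])
def ray(st,uv,z):
    m=arm.camera_model("wrist"); f=192/np.tan(np.radians(m["fov_y"]/2))
    d=np.array([(uv[0]-m["cx"])/f,(uv[1]-m["cy"])/f,1])
    a=cam2w("wrist",[0,0,0],st); b=cam2w("wrist",d,st); return a+(b-a)*(z-a[2])/(b-a)[2]
E
python3 - <<'E'
from h import *
st=dict(tool_pos=np.array([540,80,420.]),eef_rot=rot(0.065))
for n,uv,z in[("crown",(213,57),212),("markA",(213,30),204),("markB",(213,82),204),("pullL",(303,180),165),("pullouter",(303,194),125),("track",(303,170),180)]: print(n,ray(st,uv,z).round(1))
pe=np.array([513,27,0.])
arm.grip(0)
s=pe-7*xs+50*ys
arm.move_ptp([*s[:2],260],rot()); arm.move_l([*s[:2],159])
f0=np.array(arm.state()["contact_force"])
print(arm.state()["grip_width"],f0)
log=[]
for d in range(8,215,4):
    arm.move_l(s-d*ys+[0,0,159],rate=60)
    st=arm.state(); f=(np.array(st["contact_force"])-f0); log.append((d,f.round(1).tolist()))
    if f@ys>6: break
for l in log[::4]+log[-4:]: print(l)
print(st["clock"],st["tool_pos"])
save("side1",arm.get_image("side"))
E
```

```text
crown [637.5 128.7 212. ]
markA [661.7 130.5 204. ]
markB [615.7 129.2 204. ]
pullL [514.7  27.3 165. ]
pullouter [486.2  19.5 125. ]
track [529.7  30.7 180. ]
0.2964628911359067 [-0.32812323 -0.37997533  0.4250643 ]
(8, [0.5, 1.3, -1.1])
(24, [0.9, 1.1, -1.1])
(40, [0.6, 0.1, -0.8])
(56, [-0.4, 0.2, -0.9])
(72, [0.3, -0.2, -1.2])
(88, [0.5, 1.1, -0.4])
(104, [0.8, 1.5, 0.1])
(120, [0.6, 0.8, -0.7])
(120, [0.6, 0.8, -0.7])
(124, [0.4, 0.2, -1.3])
(128, [1.4, 0.7, -0.0])
(132, [-0.2, 8.7, 0.9])
14.975 [510.09765717 -53.40920727 158.99850103]
```

View pics/side1.png

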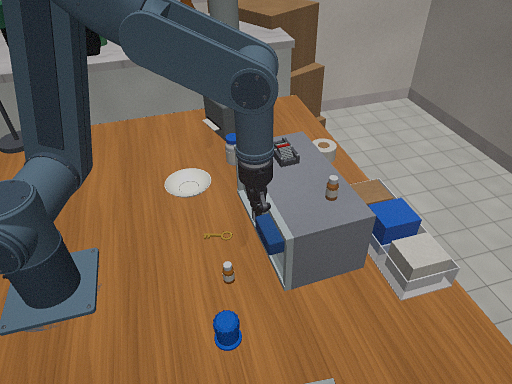

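```bash
python3 - <<'E'
from h import *
def F(): return np.round(arm.state()["contact_force"],1).tolist()
p=np.array(arm.state()["tool_pos"])
print(F()); arm.move_l(p-1.5*ys,rate=20); arm.wait(.2); print(F())
arm.move_l(p+15*ys,rate=100); arm.move_l(p+15*ys+[0,0,110],rate=200)
# wheel start: above crown, 10 toward +y
c=np.array([638,129.3,0])
q=c+12*ys
arm.move_ptp([*(q[:2]-[60,0]),330],rot())
st=arm.state(); im=arm.get_image("wrist"); save("w2",im)
for n in["pull_end","wheel_crown"]:
    r=arm.spot_point("wrist",n); print(n,[(cam2w("wrist",d["xyz"],st).round(1).tolist(),round(d["confidence"],2)) for d in r[:2]])
print(st["clock"],st["tool_pos"].round(1).tolist(),st["eef_rot"])
E
```

```text
[-0.3, 8.5, 1.9]
[0.7, 7.2, 1.2]
pull_end [([514.8, -69.5, 164.8], 0.63)]
wheel_crown [([639.7, 127.8, 216.2], 0.76)]
17.3167 [576.8, 140.4, 328.5] [ 3.13943832  0.08183421 -0.00430497]
```

View pics/w2.png

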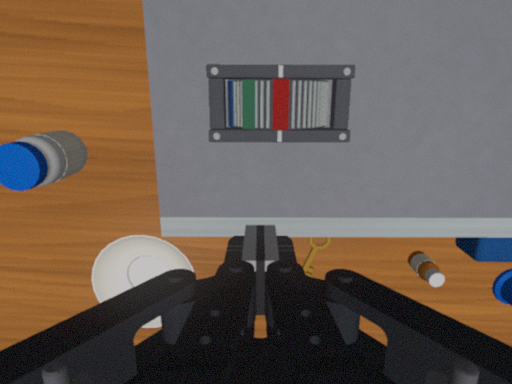

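```bash
cat >> h.py <<'E'
def look(name):
    st=arm.state(); save(name,arm.get_image("wrist")[40:200,150:410].repeat(2,0).repeat(2,1)); print(st["clock"])
def stroke(c,a,b,fn=7.,view=None):
    q=c+a*ys
    arm.move_ptp([*q[:2],250],rot()); arm.move_l([*q[:2],239],rate=80); arm.wait(.2)
    f0=np.array(arm.state()["contact_force"]); z=239.
    while z>222:
        z-=.6; arm.move_l([*q[:2],z],rate=30); f=np.array(arm.state()["contact_force"])-f0
        if f[2]>fn: break
    print("z",z,f.round(1),arm.state()["tool_pos"].round(1))
    if z<=222: arm.move_l([*q[:2],260]); return
    n=int(abs(b-a)/4+.5)
    for y in np.linspace(a,b,n+1)[1:]:
        arm.move_l([*(c+y*ys)[:2],z],rate=30); print(round(y,1),(np.array(arm.state()["contact_force"])-f0).round(1))
    p=c+b*ys
    arm.move_l([*p[:2],z+25],rate=80)
    arm.move_ptp([*((c+12*ys)[:2]-[60,0]),330],rot())
    if view: look(view)
E
python3 - <<'E'
from h import *
stroke(np.array([638.3,129.2,0]),12,-12,view="k1")
E
```

```text
z 231.80000000000007 [-1.9 -0.   7.8] [637.9 141.3 233.3]
8.0 [-2.2  0.6  9.5]
4.0 [-2.2  0.3 10.9]
0.0 [-3.6 -0.9 11.2]
-4.0 [-2.6 -1.  10.1]
-8.0 [-2.3 -2.2  9.1]
-12.0 [-2.7 -1.1  8.1]
24.0833
```

View pics/k1.png

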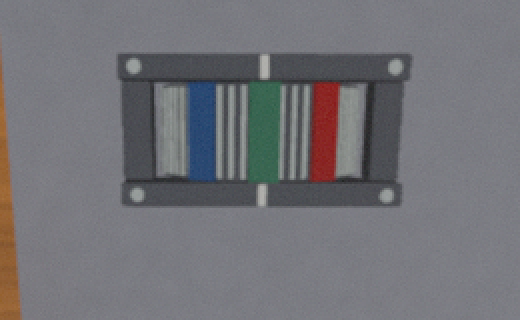

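The green stripe (column 263) now sits between the white marks (columns 264 and 262). I'll move the arm clear and check the door.

```bash
python3 - <<'E'
from h import *
p=arm.state()["tool_pos"]
arm.move_l([440,140,400],rate=200); arm.wait(.3)
st=arm.state();a=arm.get_image("wrist");
r=arm.spot_point("wrist","pull_end");print([(cam2w("wrist",d["xyz"],st).round(1).tolist(),round(d["confidence"],2)) for d in r[:2]])
b=arm.get_image("side")[110:300,150:400]
save("end",np.vstack([cv2.resize(a,(400,300)),cv2.resize(b,(400,300))]))
print(st["clock"],st["contact_force"])
E
```

```text
[([515.9, -66.7, 164.4], 0.78)]
25.3583 [-0.13564185  0.46115322 -0.89006918]
```

View pics/end.png

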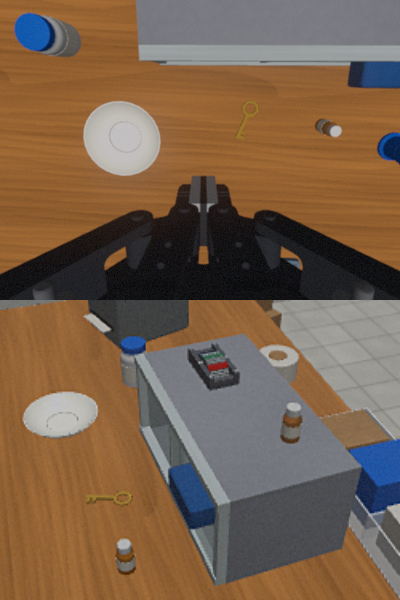

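The pull stands at the right-hand post, so the door is still shut. Nothing else has moved and the arm is clear.

```bash
python3 -c "
from h import *
print(arm.sign_off())"
```

```text
the job is handed in; nothing more can be done
None
```

The job is handed in: the door is shut against its right-hand stop, the wheel rests one click on with green between the white marks, and the arm is clear of everything (about 25 s of the 48 s used).

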